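# Screw a dispensing head onto a reagent bottle until its spout faces the beaker

### The arm

A 6-joint arm with a two-finger parallel gripper is mounted at the origin on the work surface. World frame = base frame: x ahead of the robot, y to its left, z up, the work surface at z = 0. Lengths are in m, angles in rad, forces in N, time in s.
With the tool pointing down it reaches from about 0.35 to 0.775 m from the base axis. Payload 5.5 kg.
Tool frame: the origin (TCP) lies midway between the tips of the shut fingers; the grasp point (between the pads) lies 19 mm behind it (ctrl.grip_depth is the distance from the TCP to the grasp point, in m); z points along the fingers, y is the direction in which the jaws open and shut (so a half turn about z gives the same grasp; the last joint's range is limited). The gripper opens to 85 mm and grips with 20 to 120 N. Pads are 22 mm wide; open, the fingers measure 114 mm over their backs; the gripper's body (76 mm by 85 mm) begins 54 mm behind the grasp point. The pads swing forward as they close: fully open they stand 13 mm farther back than shut.
Start: joints at [1.036, 0.313, 0.046, 1.304, 0, 1.431], TCP at [0.221, 0.531, 0.231] pointing down, gripper open.
Joint ranges: [-2.76, 2.76], [-0.86, 1.69], [-1.03, 1.26], [-2.2, 2.34], [-1.47, 1.5], [-3.14, 3.14]. Speed limits (rad/s): [2.57, 2.57, 3.14, 3.14, 3.14, 3.14].

### API

Orientations are given as a unit quaternion [w, x, y, z].
In Python, from workcell import ctrl, capture gives the robot as it stands. The module is installed in compiled form; this text tells all that it offers.
- The arm moves only by the tool arm_command, never from a script. Its argument "series" is a list of rows, each an object of numbers: "dx", "dy", "dz": the shift along the world's x, y, z in m; "ax", "ay", "az": the turn, a rotation vector about the world's x, y, z in degrees; "jaw": the closure in counts, from 0 (fully open) to 255 (shut). A call has 1 to 5 rows; each row shifts and turns the commanded pose from where the row before left it; what a row does not reach is not made up. A row lasts 1/8 s, in which the tool goes at most 62.5 mm and 10.7 degrees, less where a joint would pass 70% of its speed; a pose out of reach is approached as far as the arm can. A call with a gripper value outside its range is refused whole. The fingers move at their own pace and stop on an object; the grip force is fixed at half the most. Time passes only in rows, so rows that do not move let the fingers close. It gives the time, the measured TCP pose, the force and the opening at its end, in the units of the state.
- ctrl.observe(): the state, without advancing time (a new reading comes with each control period).
- capture(name): name is "scene" or "side" or "wrist"; returns a dict with "image" (400x640x3 uint8, red, green, blue), "K" (3x3 intrinsics, pixels), "view" (4x4, takes a point from world to camera coordinates). Camera axes: x right, y up, looking along -z (the intrinsics and any distortion apply to the point x, -y, -z); pixel columns grow to the right and rows downward; lengths in m; the calibration is good to about 2 mm. A picture is of the moment at which its call begins. There is no depth.
- ctrl.hand_in(): hands the job in, once; it reports no verdict.
The state is a dict: "clock": time; "joints": joint angles; "qd": joint speeds; "joint_torque": joint torques, N m; "tool_pos": TCP position; "orientation": TCP orientation; "wrist_force": force on the tool from outside, world axes, zero at the start; "torque": the same for the moment, N m; "grip_width": opening from 0.0 (shut) to 1.0 (fully open).
Only numpy, scipy, OpenCV 4.12 (cv2) and the standard library are available. Lean on these libraries where they do the work, as an engineer would, in place of code of your own. Each camera call takes 0.05 s, during which the arm holds its last target.

### The job

Fit the loose dispensing head onto the screw adapter on the amber bottle, feeling gently for the place where its slots drop over the adapter's two lugs, then screw it clockwise until its spout points straight over the middle of the beaker. Leave it there fully down on the adapter and let go; do not press or lean hard on the glass bottle, and leave the other things on the bench alone.

Things in the scene. Friction and masses are not known exactly. Their poses are not given: they have to be found in the camera images.
- head_centre (a point): Centre of the loose white dispensing head: on its upright axis, half-way up (40 mm above its underside, 40 mm below its top). x = direction of the spout, z = up. The head weighs about 0.22 kg, is 80 mm tall and stands on the bench with its skirt down. Its closed body is 66 mm across, from 24 to 42 mm above the underside
- head_grip (a point): Half-way up the round grey grip on top of the head: 36 mm in diameter, from 44 to 80 mm above the head's underside (this point: 62 mm). It can be taken from above at any yaw; spout and body stay below 42 mm
- head_skirt (a point): Centre of the head's underside. The skirt round it is 66 mm across and 24 mm deep, open below, inner diameter 48 mm, and cut through by two slots, 12 mm wide at the inside (wider outwards), one under the spout (+x) and one opposite
- spout_tip (a point): Mouth of the head's steel spout (8 mm round): 98 mm from the head's axis along its x, 8 mm above its underside. The spout leaves the body at 33 mm height and bends down at its end
- neck (a point): Point on the bottle's upright axis 150 mm above the bench, at the flange of the white screw adapter (68 mm across): the head's underside ends here (up to 2 mm higher or lower) when it is fully down. The adapter screws down clockwise seen from above, 6 mm a turn, against steady friction of about 0.2 Nm, stays where it is left, and has no stop at the wanted place (its stop is 50 degrees beyond)
- lug_level (a point): Point on the bottle's axis 160 mm above the bench (to 2 mm), level with the tops of the adapter's two opposite lugs: each 8 mm wide, 10 mm high, reaching 31 mm from the axis. A head whose slots are not over the lugs rests here, 10 mm too high; in line (to about 4 degrees) it drops. Resting on the lugs and turned under a light press (to about 10 N) it does not turn the adapter
- post_top (a point): Centre of the top of the adapter's round post, 170 mm high (to 2 mm), 44 mm in diameter, its upper 9 mm tapering to 30; the skirt slips over it. The adapter's first angle is not reported (its lugs show from above while the head is off): a head dropped over the lugs with its spout on the beaker's side first points 24 to 91 degrees anticlockwise, seen from above, of the direction bottle to beaker
- beaker_mouth (a point): Centre of the rim of the fixed glass beaker, 66 mm across, its rim 95 mm above the bench, standing on the bottle's tray 98 mm from the bottle's axis
- wash_bottle: White plastic bottle 64 mm across, 160 mm tall, loose; origin at the centre of its underside; a bystander
- jar: Glass jar 60 mm across, 75 mm tall, loose; origin at the centre of its underside; a bystander
- calculator: Pocket calculator 130 x 70 x 12 mm, loose; origin at the centre of its underside; a bystander
- tip_box: Purple pipette tip box 87 x 122 x 66 mm, loose; origin at the centre of its underside; a bystander
- stopper: Dark rubber stopper 28 mm across, 24 mm tall, loose; origin at the centre of its underside; a bystander
- cup: Clear plastic cup 60 mm across, 60 mm tall, loose; origin at the centre of its underside; a bystander
- sample: White sample bottle 48 mm across, 70 mm tall, loose; origin at the centre of its underside; a bystander
- station: The fixed unit of tray (130 x 235 mm), bottle and beaker; origin on the bottle's axis at bench height; the beaker lies along its -y axis

How it is judged:
By the outcome, as a careful person would: the job done as asked, in the order asked, and still so for the second after the job is handed in, with the robot touching nothing.
It also fails if it takes over 59 s, if anything falls off the work surface, if the arm or the gripper's body presses on something with over 40 N, if the wrist force passes 120 N, or if a joint passes its speed limit or range.

## Working session

There is one attempt and no reset: what is moved stays moved. The work goes in short steps, Python scripts to look and compute and a tool call to move; the robot and the scene stay as the last step left them, time stands still between calls to the robot, and variables do not carry over. Pictures are saved under pics/ and viewed, and the job is handed in when it is done.

Besides the shell and the picture viewer there is one more tool, called after "Request:" as name([rows], argument=value, ...), one row to a line, values as JSON. arm_command: Moves the arm, as the interface text tells. Its arguments: {"type":"object","properties":{"series":{"type":"array","items":{"type":"object","properties":{"dx":{"type":"number"},"dy":{"type":"number"},"dz":{"type":"number"},"ax":{"type":"number"},"ay":{"type":"number"},"az":{"type":"number"},"jaw":{"type":"number"}}}}},"required":["series"]}

```bash
mkdir -p pics; cat > h.py <<'E'
import numpy as np, cv2
from workcell import ctrl, capture
def shot(name,fn):
    d=capture(name); np.savez(''+fn+'.npz',**{k:np.array(v) for k,v in d.items() if k in('image','K','view')})
    cv2.imwrite('pics/'+fn+'.png',np.array(d['image'])[:,:,::-1]); 
    return d,[k for k in d]
def load(fn): return dict(np.load(''+fn+'.npz'))
def ray(d,u,v):
    K,V=d['K'],d['view']; c=np.array([(u-K[0,2])/K[0,0],-(v-K[1,2])/K[1,1],-1.])
    R,t=V[:3,:3],V[:3,3]; return -R.T@t, R.T@c
def onz(d,u,v,z):
    o,r=ray(d,u,v); return o+r*(z-o[2])/r[2]
def proj(d,p):
    c=d['view'][:3,:3]@np.array(p)+d['view'][:3,3]; K=d['K']
    return K[0,2]+K[0,0]*c[0]/-c[2], K[1,2]+K[1,1]*-c[1]/-c[2]
E
python3 - <<'E'
from h import *
for n in('scene','side','wrist'):
    d,k=shot(n,n+'0'); print(n,k,np.round(d['K'],1).tolist(),np.round(np.linalg.inv(d['view'])[:3,3],3))
s=ctrl.observe(); print({k:np.round(v,3).tolist() for k,v in s.items()}, ctrl.grip_depth)
E
```

```text
scene ['image', 'K', 'view'] [[401.7, 0.0, 318.7], [0.0, 401.7, 197.7], [0.0, 0.0, 1.0]] [ 1.287 -0.489  0.868]
side ['image', 'K', 'view'] [[362.5, 0.0, 317.9], [0.0, 362.5, 200.5], [0.0, 0.0, 1.0]] [0.406 0.602 0.791]
wrist ['image', 'K', 'view'] [[318.5, 0.0, 318.0], [0.0, 318.5, 195.4], [0.0, 0.0, 1.0]] [0.15  0.561 0.373]
{'clock': 0.15, 'joints': [1.036, 0.314, 0.045, 1.304, 0.0, 1.431], 'qd': [-0.002, -0.002, 0.004, -0.001, 0.002, -0.001], 'joint_torque': [0.003, -48.106, 29.882, 0.014, -0.0, -0.0], 'tool_pos': [0.221, 0.53, 0.231], 'orientation': [-0.0, 0.196, 0.981, -0.001], 'wrist_force': [0.349, -0.665, -1.113], 'torque': [-0.017, 0.028, 0.007], 'grip_width': 0.999} 0.0187
```

View pics/scene0.png

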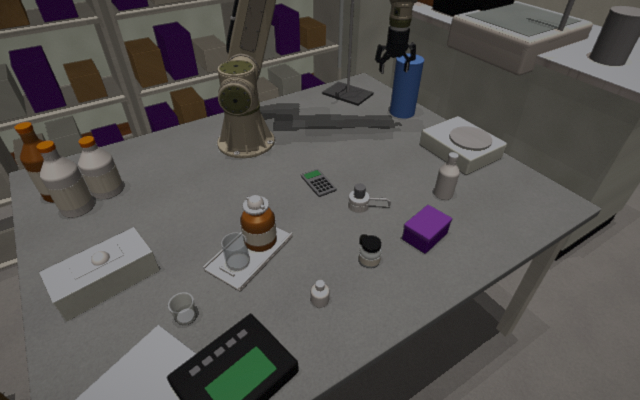

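View pics/side0.png

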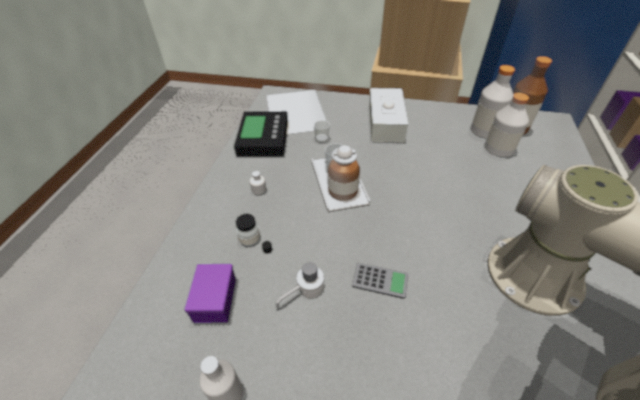

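View pics/wrist0.png

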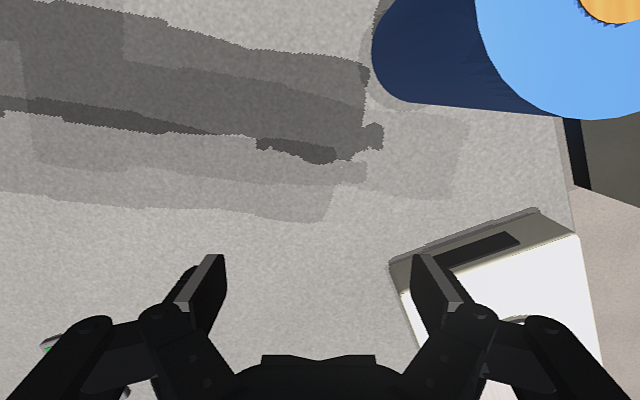

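Scene shows the head near (360,200) with its spout to the right, bottle and tray near (258,220), and beaker near (236,250). Side shows the head at (310,280), spout tip about (280,303), and the adapter at (344,155).

```bash
python3 - <<'E'
from h import *
a=load('scene0');b=load('side0')
def crop(d,x,y,w,h,s): return cv2.resize(np.ascontiguousarray(d['image'][y:y+h,x:x+w,::-1]),(w*s,h*s),interpolation=cv2.INTER_CUBIC)
i1=crop(a,330,170,80,60,5); i2=crop(b,265,250,80,60,5)
i3=crop(a,200,185,100,75,4); i4=crop(b,300,135,80,60,5)
i3=cv2.resize(i3,(400,300))
cv2.imwrite('pics/c0.png',np.vstack([np.hstack([i1,i2]),np.hstack([i3,i4])]))
E
```

```text
(no output)
```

View pics/c0.png

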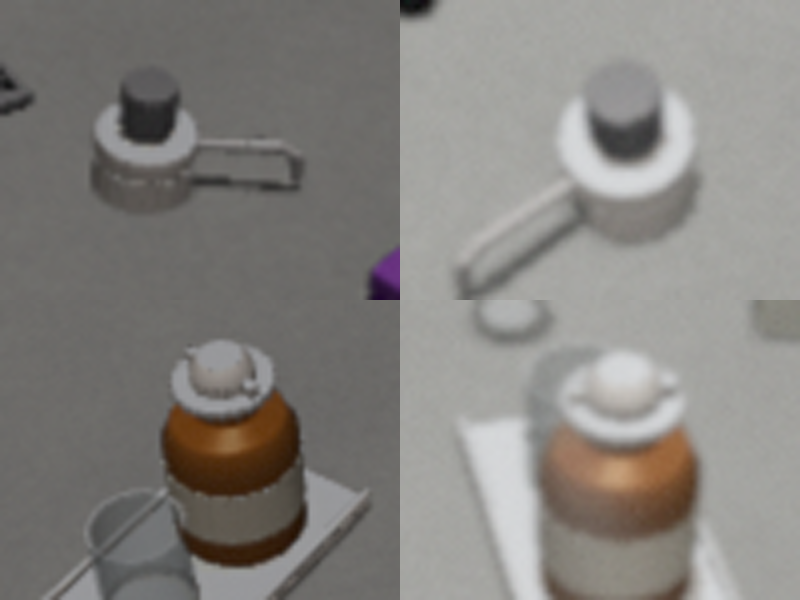

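```bash
python3 - <<'E'
from h import *
a=load('scene0');b=load('side0')
p=lambda n,d,u,v,z: print(n,np.round(onz(d,u,v,z),4))
p('grip sc',a,360,186.8,.08);p('grip sd',b,309.6,268.4,.08)
p('body sc',a,330+147/5,170+130/5,.042);p('body sd',b,265+226/5,250+140/5,.042)
p('elbow sc',a,389.2,201,.033);p('elbow sd',b,277.8,303,.033)
p('tip sc',a,389.2,207,.008);p('tip sd',b,278,308.5,.008)
p('flange sc',a,200+222/4,185+80/4,.15);p('flange sd',b,344.4,156,.15)
p('post sc',a,200+222/4,185+50/4,.17);p('post sd',b,300+223/5,135+65/5,.17)
p('lugA sc',a,200+190/4,185+52/4,.16);p('lugB sc',a,200+250/4,185+87/4,.16)
p('lugA sd',b,300+170/5,135+92/5,.16);p('lugB sd',b,300+268/5,135+80/5,.16)
p('beaker sc',a,200+140/4,185+222/4,.095);
# tray corners z~0.01
E
```

```text
grip sc [0.5414 0.1436 0.08  ]
grip sd [0.5384 0.1451 0.08  ]
body sc [0.5414 0.1444 0.042 ]
body sd [0.5379 0.1467 0.042 ]
elbow sc [0.6036 0.2158 0.033 ]
elbow sd [0.5973 0.2209 0.033 ]
tip sc [0.6056 0.2179 0.008 ]
tip sd [0.5991 0.2218 0.008 ]
flange sc [ 0.5178 -0.1958  0.15  ]
flange sd [ 0.5147 -0.1922  0.15  ]
post sc [ 0.512  -0.1907  0.17  ]
post sd [ 0.5165 -0.2024  0.17  ]
lugA sc [ 0.4911 -0.2055  0.16  ]
lugB sc [ 0.5448 -0.1874  0.16  ]
lugA sd [ 0.5432 -0.1856  0.16  ]
lugB sd [ 0.4914 -0.2066  0.16  ]
beaker sc [ 0.5567 -0.2804  0.095 ]
```

```bash
python3 - <<'E'
from h import *
d=load('wrist0'); o,r=ray(d,318,195); print(o,r, onz(d,318,195,.06),onz(d,318,195,.0)); 
for nm,c in (('calc',(318,184)),('wash',(447,180)),('sample',(320,293)),('jar',(370,250))):
    print(nm,onz(load('scene0'),*c,0.04))
E
```

```text
[0.15034408 0.56081143 0.3729915 ] [ 0.2818524  -0.11866609 -0.95209216] [0.24300045 0.52180105 0.06      ] [0.26076254 0.51432282 0.        ]
calc [0.41721978 0.06809015 0.04      ]
wash [0.63168197 0.44165193 0.04      ]
sample [ 0.78321853 -0.16071778  0.04      ]
jar [0.73819942 0.03197545 0.04      ]
```

Request:
arm_command([
  {"dx": 0.036, "dy": -0.0465, "dz": 0.01},
  {"dx": 0.036, "dy": -0.0465, "dz": 0.01},
  {"dx": 0.036, "dy": -0.0465, "dz": 0.01},
  {"dx": 0.036, "dy": -0.0465, "dz": 0.01},
  {"dx": 0.036, "dy": -0.0465, "dz": 0.01},
])

```text
invalid input
```

Request:
arm_command([
  {"dx": 0.036, "dy": -0.0465},
  {"dx": 0.036, "dy": -0.0465},
  {"dx": 0.036, "dy": -0.0465},
  {"dx": 0.0},
  {"dx": 0.0},
])

```text
invalid input
```

```bash
python3 - <<'E'
from h import *
s=ctrl.observe();print(s['clock'],s['tool_pos'],s['orientation'],s['wrist_force'],s['joints'])
shot('wrist','w1')
E
```

```text
0.15 [0.22096665 0.53042656 0.23061497] [-2.55921635e-04  1.96128878e-01  9.80577871e-01 -6.60898779e-04] [ 0.34885418 -0.66530709 -1.11271622] [1.03637411e+00 3.13833817e-01 4.52511931e-02 1.30363040e+00
 4.59711917e-05 1.43119129e+00]
```

View pics/w1.png

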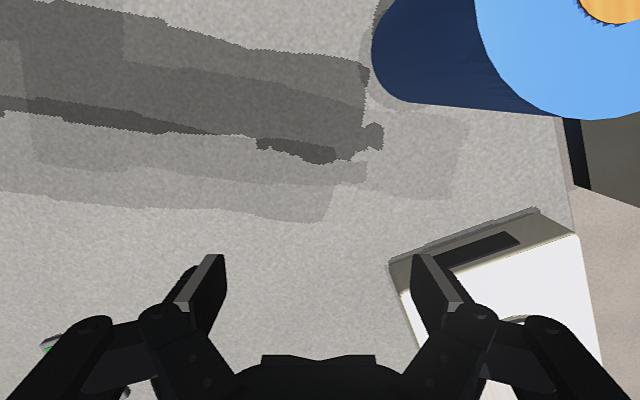

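The call was refused, so all the fields may be needed.

Request:
arm_command([
  {"dx": 0.036, "dy": -0.0465, "dz": 0.01, "ax": 0, "ay": 0, "az": 0, "jaw": 0},
  {"dx": 0.036, "dy": -0.0465, "dz": 0.01, "ax": 0, "ay": 0, "az": 0, "jaw": 0},
  {"dx": 0.036, "dy": -0.0465, "dz": 0.01, "ax": 0, "ay": 0, "az": 0, "jaw": 0},
  {"dx": 0.036, "dy": -0.0465, "dz": 0.01, "ax": 0, "ay": 0, "az": 0, "jaw": 0},
  {"dx": 0.036, "dy": -0.0465, "dz": 0.01, "ax": 0, "ay": 0, "az": 0, "jaw": 0},
])

```text
clock: 0.82
tool_pos: [0.402, 0.2967, 0.2816]
orientation: [0.0, 0.196, 0.981, 0.0]
wrist_force: [1.3, 1.1, 0.2]
grip_width: 1.0
```

Request:
arm_command([
  {"dx": 0.036, "dy": -0.0465, "dz": 0, "ax": 0, "ay": 0, "az": 0, "jaw": 0},
  {"dx": 0.036, "dy": -0.0465, "dz": 0, "ax": 0, "ay": 0, "az": 0, "jaw": 0},
  {"dx": 0.036, "dy": -0.0465, "dz": 0, "ax": 0, "ay": 0, "az": 0, "jaw": 0},
  {"dx": 0, "dy": 0, "dz": 0, "ax": 0, "ay": 0, "az": 0, "jaw": 0},
])

```text
clock: 1.32
tool_pos: [0.5113, 0.1555, 0.2805]
orientation: [-0.0, 0.199, 0.98, -0.0]
wrist_force: [-0.1, 0.5, -0.5]
grip_width: 1.003
```

```bash
python3 - <<'E'
from h import *
s=ctrl.observe();print(s['clock'],s['tool_pos'],s['orientation'],s['wrist_force'],s['joints'])
shot('wrist','w1')
E
```

```text
1.325 [0.51128577 0.15554507 0.28053959] [-6.78047155e-05  1.99100152e-01  9.79979104e-01 -2.83064663e-04] [-0.10103907  0.53991388 -0.46877492] [ 1.45344305e-01  2.24983913e-01  4.79336032e-02  1.39406548e+00
 -4.86657469e-04  5.46223607e-01]
```

View pics/w1.png

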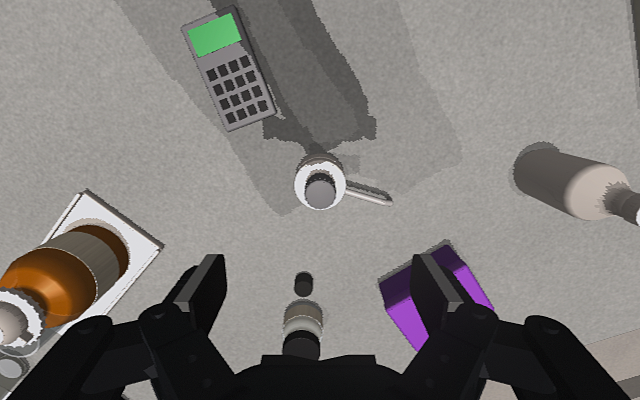

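The wrist view has the head at (320,186), grip top (320,194), and spout tip (391,202). Next I'll look over the bottle.

Request:
arm_command([
  {"dx": -0.002, "dy": -0.062, "dz": 0.004, "ax": 0, "ay": 0, "az": 0, "jaw": 0},
  {"dx": -0.002, "dy": -0.062, "dz": 0.004, "ax": 0, "ay": 0, "az": 0, "jaw": 0},
  {"dx": -0.002, "dy": -0.062, "dz": 0.004, "ax": 0, "ay": 0, "az": 0, "jaw": 0},
  {"dx": -0.002, "dy": -0.062, "dz": 0.004, "ax": 0, "ay": 0, "az": 0, "jaw": 0},
  {"dx": -0.002, "dy": -0.062, "dz": 0.004, "ax": 0, "ay": 0, "az": 0, "jaw": 0},
])

```text
clock: 2.0
tool_pos: [0.4988, -0.1512, 0.3017]
orientation: [0.0, 0.195, 0.981, 0.0]
wrist_force: [1.3, 0.7, 0.2]
grip_width: 0.999
```

Request:
arm_command([
  {"dx": 0, "dy": -0.03, "dz": 0, "ax": 0, "ay": 0, "az": 0, "jaw": 0},
  {"dx": 0, "dy": 0, "dz": 0, "ax": 0, "ay": 0, "az": 0, "jaw": 0},
])

```text
clock: 2.25
tool_pos: [0.499, -0.1817, 0.301]
orientation: [-0.0, 0.197, 0.98, 0.0]
wrist_force: [0.3, -0.1, -0.6]
grip_width: 1.0
```

```bash
python3 - <<'E'
from h import *
s=ctrl.observe();print(s['clock'],s['tool_pos'],s['orientation'],s['wrist_force'],s['joints'])
d,_=shot('wrist','w2')
a=load('w1')
i1=cv2.resize(a['image'][140:220,280:400,::-1].copy(),(720,480),interpolation=cv2.INTER_CUBIC)
cv2.imwrite('pics/w1c.png',i1)
E
```

```text
2.25 [ 0.4990055  -0.18165177  0.30102691] [-2.61294133e-04  1.96952857e-01  9.80412895e-01  2.43832168e-04] [ 0.25620267 -0.07019321 -0.60422823] [-5.00517162e-01  2.17720530e-01  8.82570068e-02  1.44197687e+00
  3.09988038e-04 -1.04019385e-01]
```

View pics/w2.png

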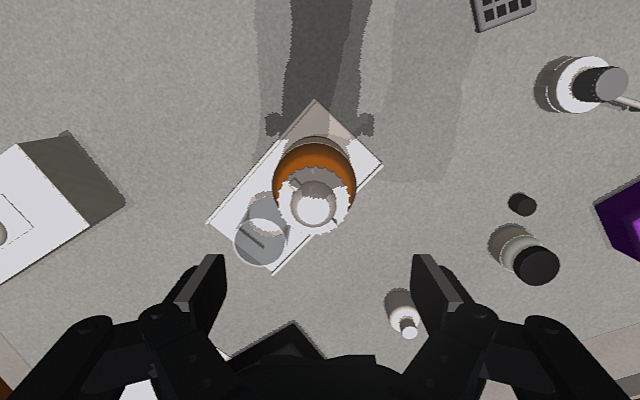

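View pics/w1c.png

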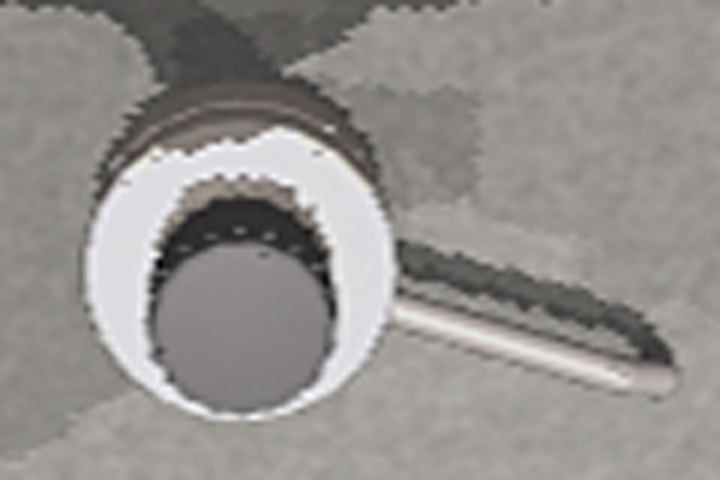

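```bash
python3 - <<'E'
from h import *
a=load('w1')
P=lambda n,d,u,v,z:print(n,np.round(onz(d,u,v,z),4))
P('grip',a,320.3,194.5,.08);P('body',a,320.3,184.7,.042);P('spS',a,346.7,192,.033);P('spE',a,390.5,202.7,.033)
a=load('w2')
i1=cv2.resize(a['image'][130:280,200:400,::-1].copy(),(800,600),interpolation=cv2.INTER_CUBIC)
cv2.imwrite('pics/w2c.png',i1)
E
```

```text
grip [0.5428 0.1458 0.08  ]
body [0.5423 0.1463 0.042 ]
spS [0.5669 0.1728 0.033 ]
spE [0.6026 0.2197 0.033 ]
```

View pics/w2c.png

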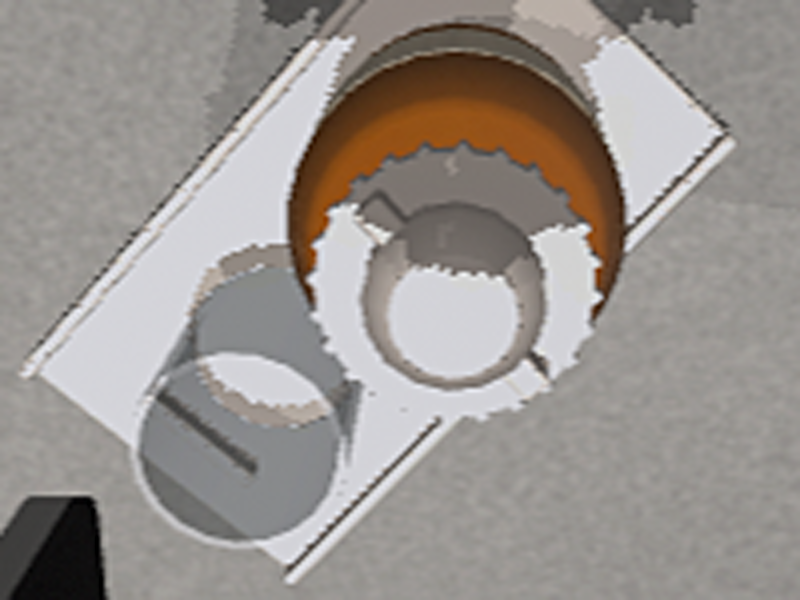

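```bash
python3 - <<'E'
from h import *
a=load('w2')
def P(n,u,v,z):
    p=onz(a,200+u/4,130+v/4,z);print(n,np.round(p,4));return p
post=P('post',455,322,.17);fl=P('flange',457,283,.15);bk=P('beaker',238,450,.095)
A=P('lugA',368,212,.158);B=P('lugB',542,376,.158)
print('lugdir',np.degrees(np.arctan2(*(B-A)[[1,0]])),'mid',(A+B)/2)
t1=P('t1',27,373,.008);t2=P('t2',290,580,.008);t3=P('t3',732,140,.008)
print('tray dirs',np.degrees(np.arctan2(*(t2-t3)[[1,0]])),np.linalg.norm(t2-t3),np.linalg.norm(t1-t2))
d=bk-post;print(np.degrees(np.arctan2(d[1],d[0])),np.linalg.norm(d[:2]))
for nm,l in(('scene0',[(235,240,.095)]),('side0',[])):
    b=load(nm)
    for p in(post,fl,bk,A,B):print(nm,np.round(proj(b,p),1))
# projected check: circle of flange r34, post
E
```

```text
post [ 0.5217 -0.1944  0.17  ]
flange [ 0.5194 -0.1932  0.15  ]
beaker [ 0.5598 -0.2827  0.095 ]
lugA [ 0.4928 -0.2043  0.158 ]
lugB [ 0.5468 -0.1823  0.158 ]
lugdir 22.139630877282578 mid [ 0.51981398 -0.19330331  0.158     ]
t1 [ 0.5341 -0.3736  0.008 ]
t2 [ 0.6509 -0.3214  0.008 ]
t3 [ 0.552  -0.1044  0.008 ]
tray dirs -65.49533641001274 0.23839032852977896 0.12790473175278283
-66.639908543528 0.09616535847292498
scene0 [255.8 200. ]
scene0 [256.6 205. ]
scene0 [234.7 241.6]
scene0 [248.3 198.7]
scene0 [264.6 207. ]
side0 [342.3 149.5]
side0 [342.8 155.6]
side0 [334.2 150.2]
side0 [352.9 152. ]
side0 [332.5 154.5]
```

Request:
arm_command([
  {"dx": 0.009, "dy": 0.06, "dz": 0, "ax": 0, "ay": 0, "az": 0, "jaw": 0},
  {"dx": 0.009, "dy": 0.06, "dz": 0, "ax": 0, "ay": 0, "az": 0, "jaw": 0},
  {"dx": 0.009, "dy": 0.058, "dz": -0.015, "ax": 0, "ay": 0, "az": 0, "jaw": 0},
  {"dx": 0.009, "dy": 0.05, "dz": -0.036, "ax": 0, "ay": 0, "az": 0, "jaw": 0},
  {"dx": 0.0075, "dy": 0.05, "dz": -0.036, "ax": 0, "ay": 0, "az": 0, "jaw": 0},
])

```text
clock: 2.92
tool_pos: [0.5419, 0.1011, 0.2141]
orientation: [0.001, 0.194, 0.981, 0.0]
wrist_force: [2.0, -0.3, -0.2]
grip_width: 1.001
```

Request:
arm_command([
  {"dx": 0, "dy": 0.0495, "dz": -0.036, "ax": 0, "ay": 0, "az": 0, "jaw": 0},
  {"dx": 0, "dy": 0, "dz": -0.03, "ax": 0, "ay": 0, "az": 0, "jaw": 0},
  {"dx": 0, "dy": 0, "dz": 0, "ax": 0, "ay": 0, "az": 0, "jaw": 0},
])

```text
clock: 3.3
tool_pos: [0.5392, 0.1488, 0.1462]
orientation: [-0.003, 0.194, 0.981, -0.001]
wrist_force: [0.8, -0.1, 0.8]
grip_width: 1.001
```

Request:
arm_command([
  {"dx": 0.001, "dy": -0.001, "dz": -0.04, "ax": 0, "ay": 0, "az": 0, "jaw": 0},
  {"dx": 0, "dy": 0, "dz": 0, "ax": 0, "ay": 0, "az": 0, "jaw": 0},
  {"dx": 0, "dy": 0, "dz": 0, "ax": 0, "ay": 0, "az": 0, "jaw": 0},
])

```text
clock: 3.68
tool_pos: [0.5444, 0.1454, 0.1103]
orientation: [0.001, 0.196, 0.981, 0.0]
wrist_force: [-0.3, 1.1, 0.5]
grip_width: 1.006
```

```bash
python3 - <<'E'
from h import *
s=ctrl.observe();print(s['clock'],s['tool_pos'],s['orientation'],s['wrist_force'],s['joints'])
d,_=shot('wrist','w3')
E
```

```text
3.675 [0.54435249 0.14544969 0.11034423] [8.97207609e-04 1.96173933e-01 9.80568625e-01 3.92458567e-04] [-0.27021599  1.09957118  0.53166573] [ 1.18532611e-01  3.53633723e-01 -2.01480990e-01  1.01373212e+00
  1.88432424e-04  5.13441992e-01]
```

View pics/w3.png

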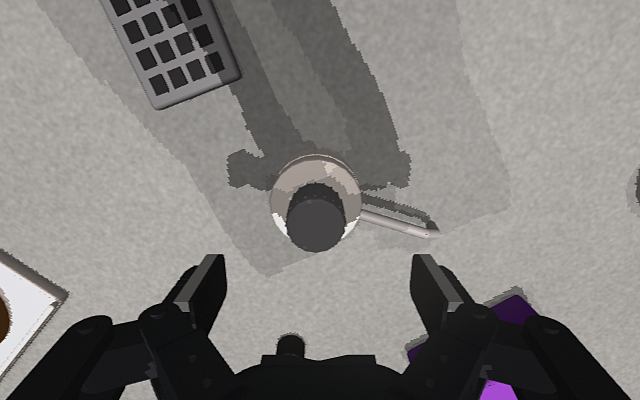

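```bash
python3 - <<'E'
from h import *
a=load('w3')
i1=cv2.resize(a['image'][130:270,240:460,::-1].copy(),(792,504),interpolation=cv2.INTER_CUBIC)
cv2.imwrite('pics/w3c.png',i1)
print(onz(a,316,222,.08), onz(a,316.5,200,.042),onz(a,434,231,.033))
E
```

```text
[0.53990463 0.14694123 0.08      ] [0.53935891 0.1473818  0.042     ] [0.59910132 0.21825928 0.033     ]
```

View pics/w3c.png

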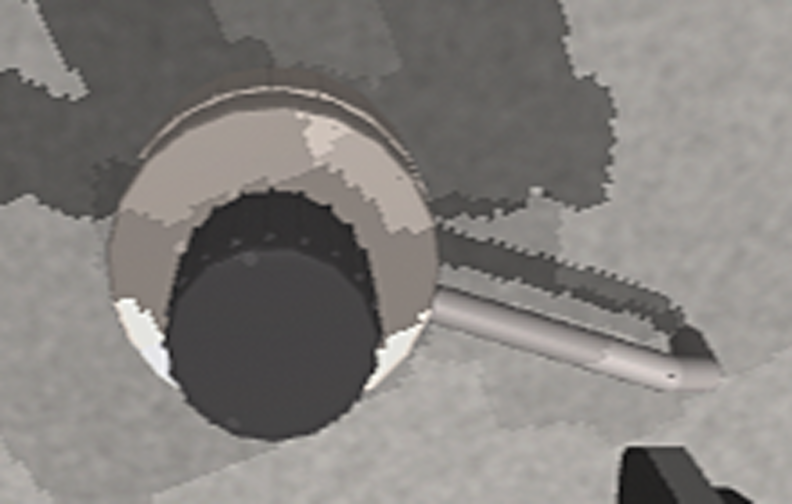

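```bash
python3 - <<'E'
from h import *
a=load('w3')
b=onz(a,316.1,205.3,.042); e=onz(a,240+690/3.6,130+373/3.6,.033)
print(onz(a,316.1,225.8,.08), b,e,np.degrees(np.arctan2(*(e-b)[[1,0]])),np.linalg.norm(e-b))
s=ctrl.observe();print(s['clock'],s['tool_pos'])
E
```

```text
[0.54215487 0.14605935 0.08      ] [0.54287781 0.14560012 0.042     ] [0.60049847 0.21602642 0.033     ] 50.71101433760647 0.09143853305147649
3.725 [0.54480111 0.14543423 0.11060078]
```

Request:
arm_command([
  {"dx": -0.002, "dy": 0.0005, "dz": -0.025, "ax": 0, "ay": 0, "az": 0, "jaw": 0},
  {"dx": 0, "dy": 0, "dz": -0.025, "ax": 0, "ay": 0, "az": 0, "jaw": 0},
  {"dx": 0, "dy": 0, "dz": -0.011, "ax": 0, "ay": 0, "az": 0, "jaw": 0},
  {"dx": 0, "dy": 0, "dz": 0, "ax": 0, "ay": 0, "az": 0, "jaw": 0},
  {"dx": 0, "dy": 0, "dz": 0, "ax": 0, "ay": 0, "az": 0, "jaw": 0},
])

```text
clock: 4.35
tool_pos: [0.5427, 0.1459, 0.0486]
orientation: [0.001, 0.196, 0.981, 0.0]
wrist_force: [-0.1, 0.8, -0.2]
grip_width: 1.0
```

Request:
arm_command([
  {"dx": 0, "dy": 0, "dz": -0.002, "ax": 0, "ay": 0, "az": 0, "jaw": 120},
  {"dx": 0, "dy": 0, "dz": 0, "ax": 0, "ay": 0, "az": 0, "jaw": 255},
  {"dx": 0, "dy": 0, "dz": 0, "ax": 0, "ay": 0, "az": 0, "jaw": 255},
  {"dx": 0, "dy": 0, "dz": 0, "ax": 0, "ay": 0, "az": 0, "jaw": 255},
  {"dx": 0, "dy": 0, "dz": 0, "ax": 0, "ay": 0, "az": 0, "jaw": 255},
])

```text
clock: 4.97
tool_pos: [0.5418, 0.1458, 0.0457]
orientation: [0.0, 0.196, 0.981, 0.0]
wrist_force: [-1.1, -0.7, 4.7]
grip_width: 0.409
```

Request:
arm_command([
  {"dx": 0, "dy": 0, "dz": 0, "ax": 0, "ay": 0, "az": 0, "jaw": 255},
  {"dx": 0, "dy": 0, "dz": 0, "ax": 0, "ay": 0, "az": 0, "jaw": 255},
  {"dx": 0, "dy": 0, "dz": 0, "ax": 0, "ay": 0, "az": 0, "jaw": 255},
])

```text
clock: 5.35
tool_pos: [0.5418, 0.1458, 0.0457]
orientation: [0.0, 0.196, 0.981, 0.0]
wrist_force: [-1.3, 0.5, 5.6]
grip_width: 0.406
```

Request:
arm_command([
  {"dx": 0, "dy": 0, "dz": 0.02, "ax": 0, "ay": 0, "az": 0, "jaw": 255},
  {"dx": 0, "dy": 0, "dz": 0.045, "ax": 0, "ay": 0, "az": 0, "jaw": 255},
  {"dx": 0, "dy": 0, "dz": 0.06, "ax": 0, "ay": 0, "az": 0, "jaw": 255},
  {"dx": 0, "dy": 0, "dz": 0.06, "ax": 0, "ay": 0, "az": 0, "jaw": 255},
  {"dx": 0, "dy": 0, "dz": 0.02, "ax": 0, "ay": 0, "az": 0, "jaw": 255},
])

```text
clock: 5.98
tool_pos: [0.5432, 0.1461, 0.2541]
orientation: [0.003, 0.196, 0.981, 0.001]
wrist_force: [0.5, 0.5, -2.6]
grip_width: 0.408
```

Request:
arm_command([
  {"dx": 0, "dy": -0.02, "dz": 0, "ax": 0, "ay": 0, "az": -5, "jaw": 255},
  {"dx": 0, "dy": -0.04, "dz": 0, "ax": 0, "ay": 0, "az": -5, "jaw": 255},
  {"dx": -0.0035, "dy": -0.05, "dz": 0, "ax": 0, "ay": 0, "az": -5, "jaw": 255},
  {"dx": -0.0035, "dy": -0.05, "dz": 0, "ax": 0, "ay": 0, "az": -5, "jaw": 255},
  {"dx": -0.0035, "dy": -0.05, "dz": 0, "ax": 0, "ay": 0, "az": -5, "jaw": 255},
])

```text
clock: 6.6
tool_pos: [0.5307, -0.0655, 0.2494]
orientation: [-0.001, 0.405, 0.914, -0.0]
wrist_force: [0.8, 0.2, -1.8]
grip_width: 0.404
```

Request:
arm_command([
  {"dx": -0.003, "dy": -0.05, "dz": 0, "ax": 0, "ay": 0, "az": -2, "jaw": 255},
  {"dx": -0.003, "dy": -0.04, "dz": 0, "ax": 0, "ay": 0, "az": -1.5, "jaw": 255},
  {"dx": -0.003, "dy": -0.03, "dz": 0, "ax": 0, "ay": 0, "az": 0, "jaw": 255},
  {"dx": -0.002, "dy": -0.0085, "dz": 0, "ax": 0, "ay": 0, "az": 0, "jaw": 255},
  {"dx": 0, "dy": 0, "dz": 0, "ax": 0, "ay": 0, "az": 0, "jaw": 255},
])

```text
clock: 7.22
tool_pos: [0.5198, -0.1927, 0.2496]
orientation: [-0.001, 0.432, 0.902, 0.0]
wrist_force: [-0.4, -0.0, -2.9]
grip_width: 0.405
```

Request:
arm_command([
  {"dx": 0, "dy": 0, "dz": 0, "ax": 0, "ay": 0, "az": 0, "jaw": 255},
])

```text
clock: 7.35
tool_pos: [0.5202, -0.1916, 0.2501]
orientation: [-0.0, 0.431, 0.902, 0.0]
wrist_force: [0.1, -0.2, -2.1]
grip_width: 0.405
```

```bash
python3 - <<'E'
from h import *
s=ctrl.observe();print(s['clock'],s['tool_pos'],s['orientation'],s['wrist_force'],s['torque'],s['joints'])
ims=[]
for n in('scene','side','wrist'):
    d,_=shot(n,n+'4')
a=load('scene4')['image'][150:250,200:330,::-1];b=load('side4')['image'][90:190,290:420,::-1]
cv2.imwrite('pics/c4.png',np.hstack([cv2.resize(x.copy(),(390,300),interpolation=cv2.INTER_CUBIC) for x in(a,b)]))
E
```

```text
7.35 [ 0.52016998 -0.19159867  0.25010799] [-3.16304294e-04  4.30925941e-01  9.02387209e-01  2.43660520e-04] [ 0.14011651 -0.17073149 -2.09800111] [-0.00086373 -0.02018105  0.00140911] [-4.97988833e-01  2.68821887e-01  3.14078014e-02  1.33403954e+00
  4.53472497e-04  3.93048348e-01]
```

View pics/c4.png

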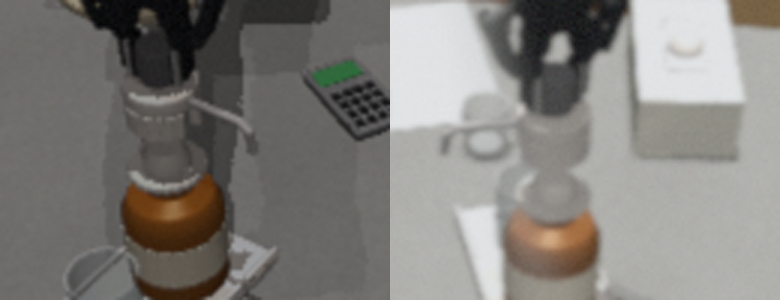

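View pics/wrist4.png

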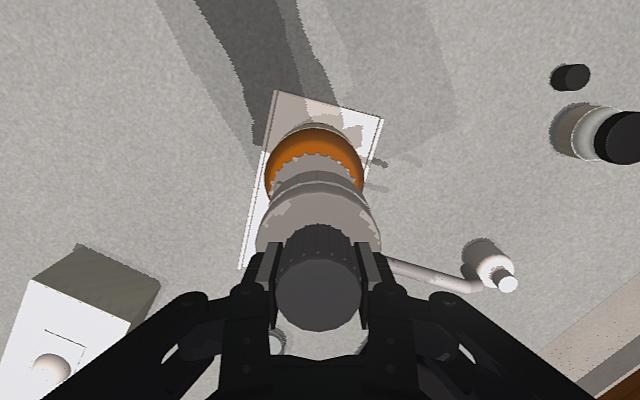

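```bash
python3 - <<'E'
from h import *
for n,x0,y0 in(('scene4',200,150),('side4',290,90)):
    d=load(n)
    for p in ((.52,-.1916,.2465),(.52,-.1916,.2044),(.52,-.1938,.15),(.52,-.1938,.17)):
        u,v=proj(d,p); print(n,p,np.round([(u-x0)*3,(v-y0)*3],1))
E
```

```text
scene4 (0.52, -0.1916, 0.2465) [160.5  79.2]
scene4 (0.52, -0.1916, 0.2044) [165.6 117.8]
scene4 (0.52, -0.1938, 0.15) [169.6 165.5]
scene4 (0.52, -0.1938, 0.17) [167.3 148.7]
side4 (0.52, -0.1916, 0.2465) [160.8 110.5]
side4 (0.52, -0.1916, 0.2044) [159.3 150.1]
side4 (0.52, -0.1938, 0.15) [157.9 196.2]
side4 (0.52, -0.1938, 0.17) [158.5 179.2]
```

Request:
arm_command([
  {"dx": -0.0005, "dy": -0.002, "dz": -0.01, "ax": 0, "ay": 0, "az": 0, "jaw": 255},
  {"dx": 0, "dy": 0, "dz": -0.012, "ax": 0, "ay": 0, "az": 0, "jaw": 255},
  {"dx": 0, "dy": 0, "dz": -0.008, "ax": 0, "ay": 0, "az": 0, "jaw": 255},
  {"dx": 0, "dy": 0, "dz": -0.004, "ax": 0, "ay": 0, "az": 0, "jaw": 255},
  {"dx": 0, "dy": 0, "dz": 0, "ax": 0, "ay": 0, "az": 0, "jaw": 255},
])

```text
clock: 8.12
tool_pos: [0.5195, -0.1946, 0.2159]
orientation: [-0.0, 0.431, 0.902, 0.0]
wrist_force: [-0.5, 0.7, -1.9]
grip_width: 0.407
```

Request:
arm_command([
  {"dx": 0, "dy": 0, "dz": -0.003, "ax": 0, "ay": 0, "az": 0, "jaw": 255},
  {"dx": 0, "dy": 0, "dz": -0.003, "ax": 0, "ay": 0, "az": 0, "jaw": 255},
  {"dx": 0, "dy": 0, "dz": -0.002, "ax": 0, "ay": 0, "az": 0, "jaw": 255},
  {"dx": 0, "dy": 0, "dz": 0, "ax": 0, "ay": 0, "az": 0, "jaw": 255},
])

```text
clock: 8.62
tool_pos: [0.5196, -0.1946, 0.2081]
orientation: [-0.0, 0.431, 0.902, 0.0]
wrist_force: [-0.2, -0.5, -2.5]
grip_width: 0.408
```

Request:
arm_command([
  {"dx": 0, "dy": 0, "dz": -0.0015, "ax": 0, "ay": 0, "az": 0, "jaw": 255},
  {"dx": 0, "dy": 0, "dz": -0.0015, "ax": 0, "ay": 0, "az": 0, "jaw": 255},
  {"dx": 0, "dy": 0, "dz": 0, "ax": 0, "ay": 0, "az": 0, "jaw": 255},
])

```text
clock: 9.0
tool_pos: [0.5196, -0.1947, 0.2052]
orientation: [-0.0, 0.431, 0.902, 0.0]
wrist_force: [0.9, -0.7, -1.4]
grip_width: 0.41
```

Request:
arm_command([
  {"dx": 0, "dy": 0, "dz": -0.0015, "ax": 0, "ay": 0, "az": 0, "jaw": 255},
  {"dx": 0, "dy": 0, "dz": -0.001, "ax": 0, "ay": 0, "az": 0, "jaw": 255},
  {"dx": 0, "dy": 0, "dz": 0, "ax": 0, "ay": 0, "az": 0, "jaw": 255},
])

```text
clock: 9.38
tool_pos: [0.5196, -0.1947, 0.2027]
orientation: [-0.0, 0.431, 0.902, 0.0]
wrist_force: [-0.4, 0.1, -2.1]
grip_width: 0.408
```

Request:
arm_command([
  {"dx": 0, "dy": 0, "dz": -0.0015, "ax": 0, "ay": 0, "az": 0, "jaw": 255},
  {"dx": 0, "dy": 0, "dz": -0.001, "ax": 0, "ay": 0, "az": 0, "jaw": 255},
  {"dx": 0, "dy": 0, "dz": 0, "ax": 0, "ay": 0, "az": 0, "jaw": 255},
])

```text
clock: 9.75
tool_pos: [0.5196, -0.1947, 0.2002]
orientation: [-0.0, 0.431, 0.902, 0.0]
wrist_force: [0.1, -0.1, -1.9]
grip_width: 0.404
```

Underside is about 154.5 mm with no contact, so the slots are passing the lugs. I'll continue down to the flange.

Request:
arm_command([
  {"dx": 0, "dy": 0, "dz": -0.0015, "ax": 0, "ay": 0, "az": 0, "jaw": 255},
  {"dx": 0, "dy": 0, "dz": -0.001, "ax": 0, "ay": 0, "az": 0, "jaw": 255},
  {"dx": 0, "dy": 0, "dz": 0, "ax": 0, "ay": 0, "az": 0, "jaw": 255},
])

```text
clock: 10.12
tool_pos: [0.5196, -0.1946, 0.1977]
orientation: [-0.0, 0.431, 0.902, 0.0]
wrist_force: [-0.6, 0.6, -1.3]
grip_width: 0.403
```

Request:
arm_command([
  {"dx": 0, "dy": 0, "dz": -0.001, "ax": 0, "ay": 0, "az": 0, "jaw": 255},
  {"dx": 0, "dy": 0, "dz": 0, "ax": 0, "ay": 0, "az": 0, "jaw": 255},
])

```text
clock: 10.38
tool_pos: [0.5198, -0.1947, 0.1971]
orientation: [0.0, 0.431, 0.902, 0.0]
wrist_force: [-0.0, 0.1, -0.8]
grip_width: 0.407
```

Request:
arm_command([
  {"dx": 0, "dy": 0, "dz": -0.001, "ax": 0, "ay": 0, "az": 0, "jaw": 255},
  {"dx": 0, "dy": 0, "dz": 0, "ax": 0, "ay": 0, "az": 0, "jaw": 255},
])

```text
clock: 10.62
tool_pos: [0.5198, -0.1948, 0.1967]
orientation: [0.001, 0.431, 0.902, -0.0]
wrist_force: [-2.0, 0.1, 4.7]
grip_width: 0.406
```

```bash
python3 - <<'E'
from h import *
s=ctrl.observe();print(s['clock'],s['tool_pos'],s['orientation'],s['wrist_force'],s['torque'])
for n in('scene','side'):
    d,_=shot(n,n+'5')
a=load('scene5')['image'][170:270,200:330,::-1];b=load('side5')['image'][110:210,280:410,::-1]
cv2.imwrite('pics/c5.png',np.hstack([cv2.resize(x.copy(),(390,300),interpolation=cv2.INTER_CUBIC) for x in(a,b)]))
E
```

```text
10.625 [ 0.51982942 -0.19481758  0.19674038] [ 6.04265602e-04  4.31482698e-01  9.02121009e-01 -2.61215241e-05] [-2.01929081  0.05961434  4.66476676] [0.20427331 0.28244159 0.0204617 ]
```

View pics/c5.png

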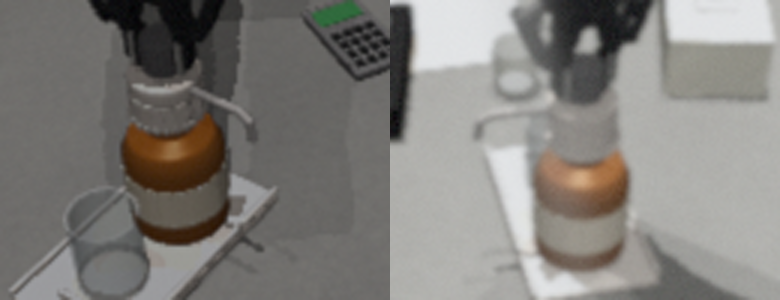

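Request:
arm_command([
  {"dx": 0, "dy": 0, "dz": 0, "ax": 0, "ay": 0, "az": -4, "jaw": 255},
  {"dx": 0, "dy": 0, "dz": -0.0001, "ax": 0, "ay": 0, "az": -6, "jaw": 255},
  {"dx": 0, "dy": 0, "dz": -0.0001, "ax": 0, "ay": 0, "az": -6, "jaw": 255},
])

```text
clock: 11.1
tool_pos: [0.52, -0.1948, 0.1966]
orientation: [0.001, 0.554, 0.833, 0.0]
wrist_force: [-1.4, -0.3, 6.1]
grip_width: 0.402
```

```bash
cat > st.py <<'E'
from h import *
s=ctrl.observe();o=s['orientation'];phi=np.degrees(np.arctan2(o[2],o[1]));print(s['clock'],np.round(s['tool_pos'],4),np.round(o,4),'headyaw',50.7+2*(phi-78.69),np.round(s['wrist_force'],1),np.round(s['torque'],3),np.round(s['joints'],2))
E
python3 st.py
```

```text
11.1 [ 0.52   -0.1948  0.1966] [8.000e-04 5.540e-01 8.325e-01 1.000e-04] headyaw 6.040401166464534 [-1.4 -0.3  6.1] [0.185 0.44  0.257] [-0.5   0.29 -0.08  1.21  0.    0.67]
```

Request:
arm_command([
  {"dx": 0, "dy": 0, "dz": -0.0001, "ax": 0, "ay": 0, "az": -8, "jaw": 255},
  {"dx": 0, "dy": 0, "dz": -0.0001, "ax": 0, "ay": 0, "az": -8, "jaw": 255},
  {"dx": 0, "dy": 0, "dz": -0.0001, "ax": 0, "ay": 0, "az": -8, "jaw": 255},
  {"dx": 0, "dy": 0, "dz": -0.0001, "ax": 0, "ay": 0, "az": -8, "jaw": 255},
  {"dx": 0, "dy": 0, "dz": 0, "ax": 0, "ay": 0, "az": 0, "jaw": 255},
])

```text
clock: 11.72
tool_pos: [0.5196, -0.1956, 0.1961]
orientation: [0.001, 0.762, 0.648, -0.001]
wrist_force: [-2.1, -1.1, 5.3]
grip_width: 0.405
```

```bash
python3 st.py
```

```text
11.725 [ 0.5196 -0.1956  0.1961] [ 1.000e-03  7.615e-01  6.481e-01 -6.000e-04] headyaw -25.879896393988886 [-2.1 -1.1  5.3] [-0.437  0.608  0.035] [-0.5   0.29 -0.08  1.21 -0.    1.23]
```

Request:
arm_command([
  {"dx": 0.0003, "dy": 0.0005, "dz": 0.0004, "ax": 0, "ay": 0, "az": -4, "jaw": 255},
  {"dx": 0, "dy": 0, "dz": 0, "ax": 0, "ay": 0, "az": 0, "jaw": 255},
])

```text
clock: 11.98
tool_pos: [0.5196, -0.1955, 0.1961]
orientation: [0.001, 0.783, 0.622, -0.001]
wrist_force: [-2.8, -3.4, 4.0]
grip_width: 0.409
```

```bash
python3 st.py
```

```text
11.975 [ 0.5196 -0.1955  0.1961] [ 0.001   0.7834  0.6215 -0.0011] headyaw -29.82261191008834 [-2.8 -3.4  4. ] [-0.847  0.811  0.116] [-0.5   0.29 -0.08  1.21 -0.    1.3 ]
```

Request:
arm_command([
  {"dx": -0.0008, "dy": -0.001, "dz": -0.0001, "ax": 0, "ay": 0, "az": -8, "jaw": 255},
  {"dx": 0, "dy": 0, "dz": -0.0001, "ax": 0, "ay": 0, "az": -8, "jaw": 255},
  {"dx": 0, "dy": 0, "dz": 0, "ax": 0, "ay": 0, "az": 0, "jaw": 255},
])

```text
clock: 12.35
tool_pos: [0.5191, -0.196, 0.1958]
orientation: [0.001, 0.862, 0.507, -0.0]
wrist_force: [-2.6, -3.0, 4.2]
grip_width: 0.401
```

```bash
python3 st.py
```

```text
12.35 [ 0.5191 -0.196   0.1958] [ 8.000e-04  8.618e-01  5.073e-01 -4.000e-04] headyaw -45.71362160426217 [-2.6 -3.   4.2] [-0.82   0.634  0.081] [-0.5   0.29 -0.08  1.21 -0.    1.57]
```

Request:
arm_command([
  {"dx": -0.0006, "dy": -0.0008, "dz": -0.0001, "ax": 0, "ay": 0, "az": -8, "jaw": 255},
  {"dx": -0.0002, "dy": -0.0002, "dz": -0.0001, "ax": 0, "ay": 0, "az": -8, "jaw": 255},
  {"dx": 0, "dy": 0, "dz": 0, "ax": 0, "ay": 0, "az": 0, "jaw": 255},
])

```text
clock: 12.72
tool_pos: [0.5185, -0.1965, 0.1955]
orientation: [0.0, 0.924, 0.383, 0.0]
wrist_force: [-3.0, -2.2, 4.1]
grip_width: 0.408
```

```bash
python3 st.py; python3 - <<'E'
from h import *
for n in('scene','side','wrist'):
    d,_=shot(n,n+'6')
a=load('scene6')['image'][170:270,200:330,::-1];b=load('side6')['image'][110:210,280:410,::-1]
cv2.imwrite('pics/c6.png',np.hstack([cv2.resize(x.copy(),(390,300),interpolation=cv2.INTER_CUBIC) for x in(a,b)]))
E
```

```text
12.725 [ 0.5185 -0.1965  0.1955] [5.000e-04 9.236e-01 3.834e-01 0.000e+00] headyaw -61.58848624017058 [-3.  -2.2  4.1] [-0.595  0.55  -0.039] [-0.51  0.29 -0.08  1.2  -0.    1.85]
```

View pics/c6.png

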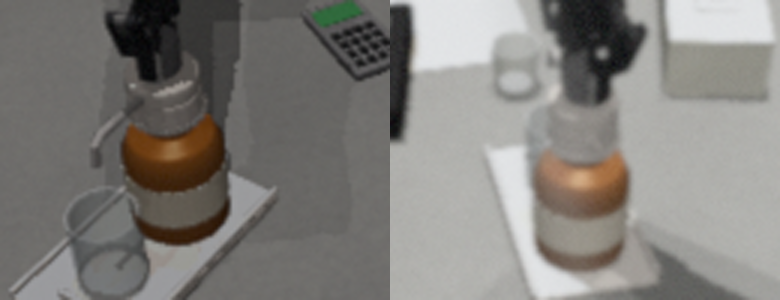

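View pics/wrist6.png

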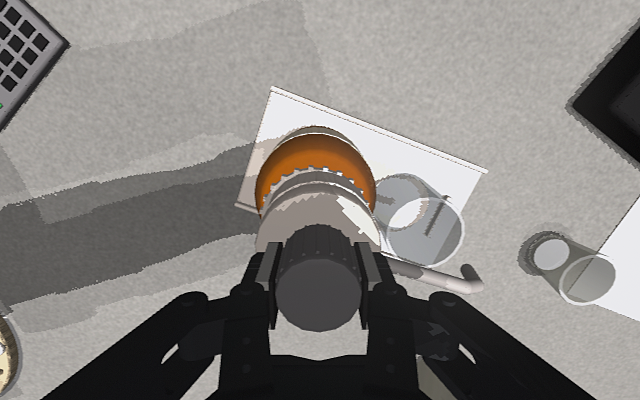

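```bash
python3 - <<'E'
from h import *
d=load('wrist6')
i=d['image'][60:320,220:520,::-1].copy()
cv2.imwrite('pics/w6c.png',cv2.resize(i,(690,598),interpolation=cv2.INTER_CUBIC))
E
```

```text
(no output)
```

View pics/w6c.png

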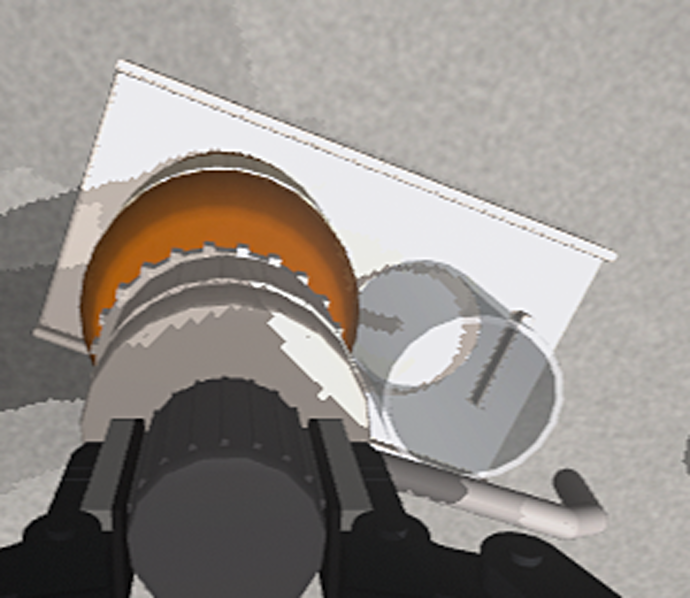

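```bash
python3 - <<'E'
from h import *
d=load('wrist6')
P=lambda u,v,z:onz(d,220+u/2.3,60+v/2.3,z)
ang=lambda v:np.degrees(np.arctan2(v[1],v[0]))
t1,t2,t3=P(120,62,.01),P(617,257,.01),P(36,332,.01)
print('tray',t1,t2,t3,ang(t2-t1),np.linalg.norm(t2-t1),ang(t1-t3)-0, np.linalg.norm(t1-t3))
s1,s2=P(430,480,.184),P(570,521,.184); print('spout',s1,s2,ang(s2-s1))
tip=P(568,484,.159); rim=P(472,397,.095); print('tip',tip,'rim',rim)
for ax in((.52,-.1938),(.5185,-.1965)):
    ax=np.array(ax); print(ang(tip[:2]-ax),np.linalg.norm(tip[:2]-ax),ang(rim[:2]-ax),np.linalg.norm(rim[:2]-ax),ang(s2[:2]-ax))
E
```

```text
tray [ 0.54849812 -0.1054132   0.01      ] [ 0.6474736  -0.32424489  0.01      ] [ 0.43091735 -0.15925673  0.01      ] -65.66321528704171 0.24017380033915808 24.60436844927469 0.12932271120191374
spout [ 0.54539635 -0.2402156   0.184     ] [ 0.56216287 -0.27300122  0.184     ] -62.914859733803944
tip [ 0.56682243 -0.28446652  0.159     ] rim [ 0.56086902 -0.28230789  0.095     ]
-62.687052271325705 0.10204291626744019 -65.21460025311963 0.09748807115639385 -61.97133656886037
-61.21879618871626 0.1003651576124856 -63.72140515361698 0.09569811107588097 -60.28454817940932
```

Request:
arm_command([
  {"dx": -0.0003, "dy": -0.0003, "dz": 0, "ax": 0, "ay": 0, "az": -2, "jaw": 255},
  {"dx": -0.0003, "dy": -0.0003, "dz": 0, "ax": 0, "ay": 0, "az": -1.5, "jaw": 255},
  {"dx": 0, "dy": 0, "dz": 0, "ax": 0, "ay": 0, "az": 0, "jaw": 255},
  {"dx": 0, "dy": 0, "dz": 0, "ax": 0, "ay": 0, "az": 0, "jaw": 255},
])

```text
clock: 13.38
tool_pos: [0.5182, -0.1967, 0.1954]
orientation: [0.0, 0.935, 0.353, 0.0]
wrist_force: [-1.8, -0.9, 5.2]
grip_width: 0.408
```

```bash
python3 st.py
```

```text
13.375 [ 0.5182 -0.1967  0.1954] [1.000e-04 9.354e-01 3.535e-01 5.000e-04] headyaw -65.27749741816352 [-1.8 -0.9  5.2] [-0.426  0.313  0.071] [-0.51  0.29 -0.08  1.2   0.    1.91]
```

Request:
arm_command([
  {"dx": -0.0003, "dy": -0.0002, "dz": 0.0005, "ax": 0, "ay": 0, "az": 0, "jaw": 255},
  {"dx": 0, "dy": 0, "dz": 0, "ax": 0, "ay": 0, "az": 0, "jaw": 60},
  {"dx": 0, "dy": 0, "dz": 0, "ax": 0, "ay": 0, "az": 0, "jaw": 0},
  {"dx": 0, "dy": 0, "dz": 0, "ax": 0, "ay": 0, "az": 0, "jaw": 0},
  {"dx": 0, "dy": 0, "dz": 0, "ax": 0, "ay": 0, "az": 0, "jaw": 0},
])

```text
clock: 14.0
tool_pos: [0.5174, -0.1969, 0.1955]
orientation: [-0.0, 0.935, 0.353, -0.0]
wrist_force: [0.4, 0.5, -0.3]
grip_width: 0.999
```

Request:
arm_command([
  {"dx": 0, "dy": 0, "dz": 0, "ax": 0, "ay": 0, "az": 0, "jaw": 0},
  {"dx": 0, "dy": 0, "dz": 0, "ax": 0, "ay": 0, "az": 0, "jaw": 0},
  {"dx": 0, "dy": 0, "dz": 0.01, "ax": 0, "ay": 0, "az": 0, "jaw": 0},
  {"dx": 0, "dy": 0, "dz": 0.03, "ax": 0, "ay": 0, "az": 0, "jaw": 0},
  {"dx": 0, "dy": 0, "dz": 0.05, "ax": 0, "ay": 0, "az": 0, "jaw": 0},
])

```text
clock: 14.62
tool_pos: [0.5166, -0.1966, 0.2858]
orientation: [-0.001, 0.936, 0.353, -0.001]
wrist_force: [1.1, -0.5, 0.1]
grip_width: 0.997
```

Request:
arm_command([
  {"dx": 0, "dy": 0.01, "dz": 0.05, "ax": 0, "ay": 0, "az": 0, "jaw": 0},
  {"dx": 0, "dy": 0.02, "dz": 0.02, "ax": 0, "ay": 0, "az": 0, "jaw": 0},
  {"dx": 0, "dy": 0, "dz": 0, "ax": 0, "ay": 0, "az": 0, "jaw": 0},
  {"dx": 0, "dy": 0, "dz": 0, "ax": 0, "ay": 0, "az": 0, "jaw": 0},
])

```text
clock: 15.12
tool_pos: [0.5173, -0.1672, 0.355]
orientation: [-0.0, 0.935, 0.353, -0.0]
wrist_force: [0.2, -0.9, -1.2]
grip_width: 1.0
```

```bash
python3 st.py; python3 - <<'E'
from h import *
for n in('scene','side','wrist'):
    d,_=shot(n,n+'7')
a=load('scene7')['image'][170:270,200:330,::-1];b=load('side7')['image'][110:210,280:410,::-1]
cv2.imwrite('pics/c7.png',np.hstack([cv2.resize(x.copy(),(390,300),interpolation=cv2.INTER_CUBIC) for x in(a,b)]))
E
```

```text
15.125 [ 0.5173 -0.1672  0.355 ] [-1.000e-04  9.355e-01  3.534e-01 -4.000e-04] headyaw -65.29064544607765 [ 0.2 -0.9 -1.2] [-0.022  0.019 -0.004] [-0.46  0.25  0.26  1.58 -0.    1.96]
```

View pics/c7.png

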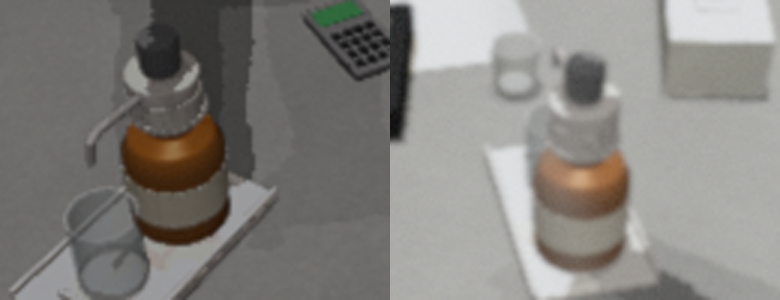

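View pics/wrist7.png

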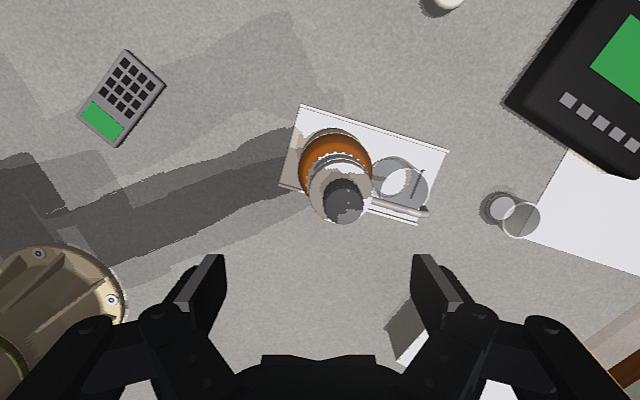

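```bash
python3 - <<'E'
from h import *
a=load('scene7')['image'][175:235,220:280,::-1];b=load('side7')['image'][120:180,310:370,::-1]
cv2.imwrite('pics/c7b.png',np.hstack([cv2.resize(x.copy(),(400,400),interpolation=cv2.INTER_CUBIC) for x in(a,b)]))
d=load('wrist7')
cv2.imwrite('pics/w7c.png',cv2.resize(d['image'][95:235,270:460,::-1].copy(),(760,560),interpolation=cv2.INTER_CUBIC))
E
```

```text
(no output)
```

View pics/c7b.png

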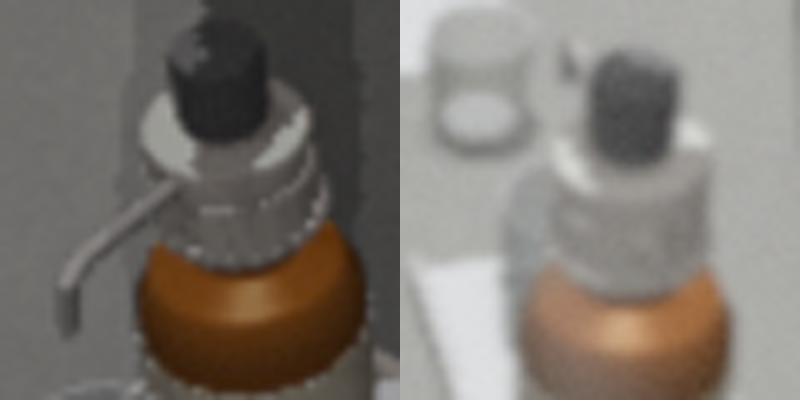

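View pics/w7c.png

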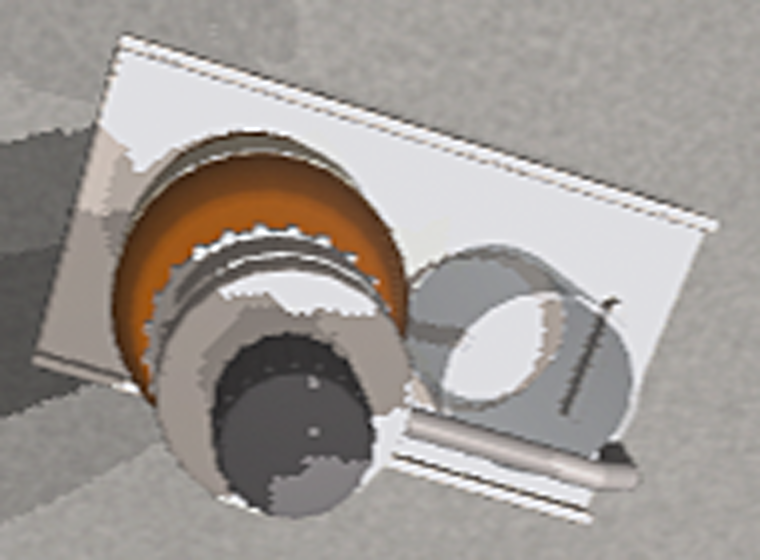

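```bash
python3 - <<'E'
from h import *
ang=lambda v:np.degrees(np.arctan2(v[1],v[0]))
for n,x0,y0 in(('scene7',220,175),('side7',310,120)):
    d=load(n); f=400/60
    for z in(.15,.191,.229): 
        u,v=proj(d,(.5195,-.1945,z));print(n,z,np.round([(u-x0)*f+(400 if n=='side7' else 0),(v-y0)*f]))
d=load('wrist7');P=lambda u,v,z:onz(d,270+u/4,95+v/4,z)
g=P(295,446,.229); b=P(284,393,.191)
print('grip',g,'body',b)
t1,t2,t3=P(122,37,.01),P(717,224,.01),P(36,358,.01)
print('tray',ang(t2-t1),ang(t1-t3)-90)
s1,s2=P(430,424,.183),P(612,475,.183);print('spout',s1,s2,ang(s2-s1),ang(s2-b))
rim=P(538,376,.095);print('rim',rim,ang(rim-b),np.linalg.norm((rim-b)[:2]))
d=load('scene7');f=6.667
e=onz(d,220+72/f,175+280/f,.183);tp=onz(d,220+66/f,175+332/f,.158);print('scene elbow',e,tp,ang(tp-np.array([.518,-.1955,0])))
E
```

```text
scene7 0.15 [241. 201.]
scene7 0.191 [231. 123.]
scene7 0.229 [221.  47.]
side7 0.15 [619. 235.]
side7 0.191 [622. 156.]
side7 0.229 [625.  79.]
grip [ 0.52043827 -0.19618184  0.229     ] body [ 0.52088087 -0.19594729  0.191     ]
tray -65.60621786562012 -65.16081077078213
spout [ 0.53822811 -0.23228174  0.183     ] [ 0.559743   -0.27825543  0.183     ] -64.92122055871593 -64.72547053851387
rim [ 0.56249102 -0.27999025  0.095     ] -63.659726244609864 0.09377965633834572
scene elbow [ 0.56054543 -0.28043938  0.183     ] [ 0.55935183 -0.28616767  0.158     ] -65.48315454752449
```

```bash
python3 - <<'E'
from h import *
print(ctrl.hand_in(), ctrl.observe()['clock'])
E
```

```text
the job is handed in; nothing more can be done
the job is handed in; nothing more can be done
```

The head is on the adapter, screwed clockwise so its spout points over the beaker, and released. I handed the job in at about 15 s of the 59 s allowed; no verdict was reported.

- **Fitting:** I measured the lug angle from the pictures (about 22°) and lowered the head in small steps at that yaw. The slots dropped over the lugs without any searching. The first contact was at the flange, about 151 mm up, with about 7 N of press.
- **Screwing:** I turned it about 88° clockwise. It went down about 1.3 mm, as the thread should give. Side forces reached about 4.5 N while turning, and I eased them off by shifting a few tenths of a millimetre at a time.
- **Final yaw:** The spout reads -64.7° to -65.5° in the last pictures and -65.3° from the tool. The tray gives a target of -65.2° to -65.6°.
- **Disagreement:** The beaker rim gave less consistent targets, from -63.7° to -66.6° across views, so I relied on the tray edges.
- **Other checks:** The head stands upright to about 0.7°. The gripper was open and about 16 cm above its release height at hand-in. I saw no bystander moved, though I did not measure them.

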